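Hold a bayonet lamp at half turn in the test box

TASK

Pick up the flat white lamp and put it into the bayonet socket on the black test box, its two lugs going down through the socket's notches. Press it right down against the sprung contact and turn it clockwise (seen from above) half-way to the lock, to the yellow marks, stopping well short of the click. Finish while still holding it there, gripped, pressed right down and upright, so that the meter can be read; do not let go, and leave the other things on the bench alone.

Things in the scene. Friction and masses are not known exactly. Their poses are not given: they have to be found in the camera images.
- lamp_mid (a point): Centre of the white flat-sided grip of the loose lamp, on its axis, 51 mm above its underside. Lamp 75 mm tall, 0.13 kg, starts upright on the table. z up; x along the line of its two lugs. Grip: 27 to 75 mm above the underside, 46 mm long along x, 26 mm thick along y (grip it across the thickness). Half a turn about z gives the same lamp.
- lug (a point): Outer end of the brass lug on the lamp's +x side (same axes), 26 mm from the axis; another is opposite. Lugs: 8 mm wide, 3 to 9 mm above the underside, on an aluminium plug 38 mm in diameter, 22 mm high. Above it, from 22 to 27 mm, a black flange 58 mm in diameter with a yellow stripe over each lug.
- socket_floor (a point): Centre of the bayonet socket's floor, which is the top of the black test box (fixed, 170 x 310 x 65 mm, floor 65 mm above the table). z up, x through the two opposite entry notches; half a turn gives the same socket. Aluminium collar, 68 mm outside, 20 mm high, bore about 40 mm (1 to 1.5 mm play). Lamp right down: its underside on this floor, lamp_mid 51 mm above it.
- notch (a point): Middle of the +x entry notch at the collar's top, 20 mm above the floor (another opposite, white marks outside both). Notches are 14 mm wide, cut in an inward lip 14 to 20 mm above the floor; the lugs go down through them, lamp x along socket x, and turn in the track under the lip. A lug is under the lip once the lamp's underside is under 5 mm from the floor.
- half_mark (a point): Yellow half-way mark beside the collar, 45 degrees clockwise (seen from above) from the +x notch; another opposite. The lamp turns clockwise only (socket +x towards -y). At half-way the lugs and yellow stripes point at the yellow marks. Sprung balls begin to resist at about 55 degrees and click at about 73; the lock stop (red marks) is at about 88.
- contact (a joint): Brass contact button, 16 mm wide, in the middle of the socket: it stands 6 mm above the floor at 0 and is pushed down by the lamp's underside, 0.006 m when the lamp is right down. Its spring pushes back with about 4 N at the top and 8 N at the bottom, so a lamp that is let go rises 5 mm to the lip, or out of the notches.
- jar_mid (a point): Amber jar, 68 mm wide, 85 mm tall, standing near the lamp; its centre 42 mm up. Leave alone.
- breaker_mid (a point): White circuit breaker, 75 x 36 x 65 mm (with a small toggle), standing beyond the box; centre 30 mm up. Leave alone.
- can_mid (a point): Red and steel can, 90 mm wide, 150 mm tall; centre. Leave alone.
- screwdriver: Screwdriver, 190 mm long, red handle 25 mm thick, lying on the bench to the robot's right of the box. Leave alone.
Not all that is in view belongs to the job. What is shaped like the part that bears lamp_mid but green or purple is not meant.

How it is judged:
By the outcome, as a careful person would: the job done as asked, in the order asked, and still so for the second after the job is handed in, while the arm keeps its last pose, push and grip.
It also fails if it takes over 45 s, if anything falls off the work surface, if the arm or the gripper's body presses on something with over 40 N, if the wrist force passes 120 N, or if a joint passes its speed limit or range.

ROBOT

A 6-joint arm with a two-finger parallel gripper is mounted at the origin on the work surface. World frame = base frame: x ahead of the robot, y to its left, z up, the work surface at z = 0. Lengths are in m, angles in degrees, forces in N, time in s.
With the tool pointing down it reaches from about 0.275 to 1 m from the base axis. Payload 8.4 kg.
Tool frame: the origin (TCP) lies on the centre line of the jaws, within the pads' length; the fingertips stand 11 mm ahead of it and the grasp point (between the pads) lies 8 mm behind it; z points along the fingers, x is the direction in which the jaws open and shut, and the axes are right-handed (so a half turn about z gives the same grasp; the last joint's range is limited). The gripper opens to 85 mm and grips with 20 to 120 N. Pads are 22 mm wide; open, the fingers measure 114 mm over their backs; the gripper's body (76 mm by 85 mm) begins 54 mm behind the grasp point. The pads swing forward as they close: fully open they stand 13 mm farther back than shut.
Start: joints at [70.623, 20.225, 93.587, -0, 66.188, -0.138], TCP at [0.206, 0.59, 0.242] pointing down, gripper open.
Joint ranges: [-150.9, 150.9], [-52.94, 120.26], [3.33, 152.33], [-74.26, 254.26], [0, 154.13], [-172.89, 172.89]. Speed limits (degrees/s): [127.2, 127.2, 159.86, 180, 180, 180].

INTERFACE

Orientations are given as a 3x3 rotation matrix whose columns are the frame's x, y, z axes.
In Python, from plant import ctrl gives the robot as it stands. Calls block until the motion is done:
- ctrl.move_to(position, orientation): joint-space move of the TCP to a pose.
- ctrl.movel(position, v=0.15, ori=None): straight line of the TCP; ori=None keeps the orientation; v is the mean speed in m/s.
- ctrl.move_j(angles): joint-space move.
- ctrl.gripper_to(opening, squeeze=None): finger opening in m; squeeze is the grip in N (None keeps the last); returns when the fingers have stopped.
- ctrl.dwell(seconds).
- ctrl.solve_ik(position, orientation): joint angles nearest the present ones, or None.
- ctrl.sense(): the state.
- ctrl.get_image(name): name is "side" or "top" or "wrist"; returns a dict with "color" (400x640x3 uint8, blue, green, red), "range_z" (400x640 float32, m along the optical axis (not along the pixel's ray), 0 where there is no reading), "fx", "fy", "cx", "cy" (pixels), "D" ([k1, k2, p1, p2, k3] as OpenCV has them; the pictures are not rectified), "extrinsics" (4x4, takes a point from camera to world coordinates); the wrist camera has in their place "T_tool_cam" (4x4, takes a point from camera to tool coordinates, whose origin is the TCP and whose axes are the tool frame's). Camera axes: x right, y down, z forward; pixel columns grow to the right and rows downward; lengths in m; the calibration is good to about 2 mm. A picture is of the moment at which its call begins: read the wrist's pose just before it.
A pose or a line that the arm cannot do raises ctrl.Unreachable and nothing moves.
- ctrl.finish_job(): hands the job in, once; it reports no verdict.
The state is a dict: "time": time; "joint_positions": joint angles; "dq": joint speeds; "effort": joint torques, N m; "eef_pos": TCP position; "ee_rot": TCP orientation; "contact_force": force on the tool from outside, world axes, zero at the start; "wrist_torque": the same for the moment, N m; "gripper_width": finger opening in m.
Only numpy, scipy, OpenCV 4.12 (cv2) and the standard library are available. Lean on these libraries where they do the work, as an engineer would, in place of code of your own. Each camera call takes 0.05 s, during which the arm holds its last target.

## Working session

There is one attempt and no reset: what is moved stays moved. The work goes in short steps, each a Python script; the robot and the scene stay as the last script left them, time stands still between calls to the robot, and variables do not carry over. Pictures are saved under pics/ and viewed, and the job is handed in when it is done.

```bash
mkdir -p pics; ls; cat > h.py <<'E'
import numpy as np, cv2
from plant import ctrl
def grab(name):
    s=ctrl.sense(); im=ctrl.get_image(name)
    K=np.array([[im['fx'],0,im['cx']],[0,im['fy'],im['cy']],[0,0,1]])
    if 'extrinsics' in im: T=np.array(im['extrinsics'])
    else:
        W=np.eye(4);W[:3,:3]=s['ee_rot'];W[:3,3]=s['eef_pos'];T=W@np.array(im['T_tool_cam'])
    return dict(c=im['color'],z=im['range_z'],K=K,D=np.array(im['D'],float),T=T)
def save(name,f):
    g=grab(name);np.savez('pics/'+f+'.npz',**g);cv2.imwrite('pics/'+f+'.png',g['c']);return g
def ld(f): return dict(np.load('pics/'+f+'.npz'))
def ray(g,uv):
    uv=np.asarray(uv,float).reshape(-1,1,2)
    n=cv2.undistortPoints(uv,g['K'],g['D']).reshape(-1,2)
    return np.c_[n,np.ones(len(n))]
def onz(g,uv,z):
    d=ray(g,uv)@g['T'][:3,:3].T;o=g['T'][:3,3]
    return o+d*((z-o[2])/d[:,2])[:,None]
def dep(g,uv):
    uv=np.asarray(uv).reshape(-1,2); zz=g['z'][uv[:,1].astype(int),uv[:,0].astype(int)]
    return (ray(g,uv)*zz[:,None])@g['T'][:3,:3].T+g['T'][:3,3]
def cloud(g):
    v,u=np.mgrid[0:400,0:640]; P=dep(g,np.c_[u.ravel(),v.ravel()]).reshape(400,640,3); P[g['z']<=0]=np.nan; return P
def proj(g,P):
    Ti=np.linalg.inv(g['T']); r,_=cv2.Rodrigues(Ti[:3,:3]); return cv2.projectPoints(np.asarray(P,float).reshape(-1,3),r,Ti[:3,3],g['K'],g['D'])[0].reshape(-1,2)
E
python3 - <<'E'
from h import *
for n in ['top','side','wrist']: save(n,n+'0')
print(ctrl.sense())
E
```

```text
pics
{'time': 0.15, 'joint_positions': array([ 7.06225152e+01,  2.02535135e+01,  9.36184418e+01, -3.10620846e-04,
        6.61869725e+01, -1.37844486e-01]), 'dq': array([-0.09257455, -0.1370826 , -0.08090537, -0.08944227, -0.01246434,
       -0.05205632]), 'effort': array([-1.27235457e-03, -6.05634642e+01, -3.42337167e+01, -7.78827371e-05,
        6.31524017e-03, -2.63258300e-05]), 'eef_pos': array([0.20584266, 0.58977184, 0.2417389 ]), 'ee_rot': array([[ 3.29517696e-01,  9.44149339e-01, -3.36562542e-04],
       [ 9.44148839e-01, -3.29517868e-01, -9.71869876e-04],
       [-1.02849367e-03,  2.48318932e-06, -9.99999471e-01]]), 'contact_force': array([ 0.13427235, -0.18489914, -0.29729568]), 'wrist_torque': array([ 0.02764011, -0.07536621, -0.00152956]), 'gripper_width': 0.08564882765903037}
```

View pics/top0.png

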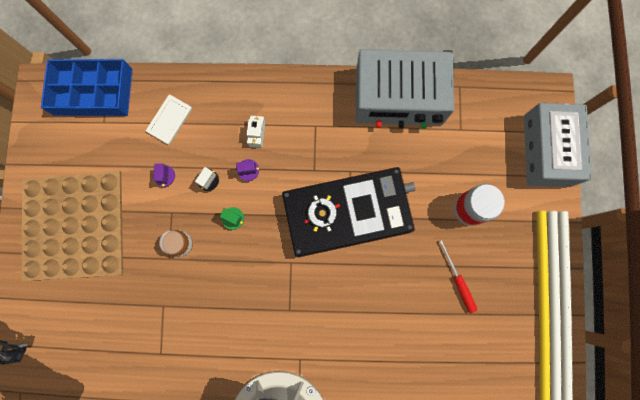

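View pics/side0.png

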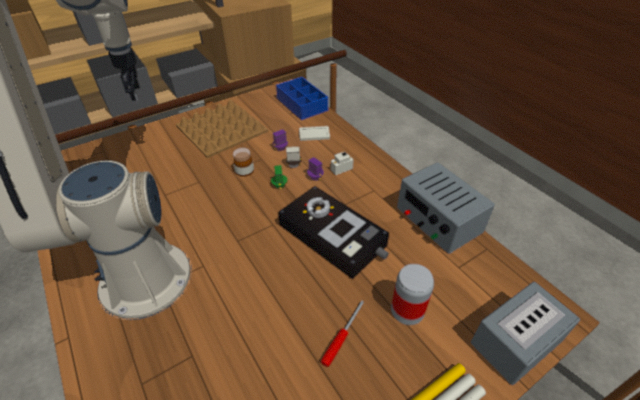

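View pics/wrist0.png

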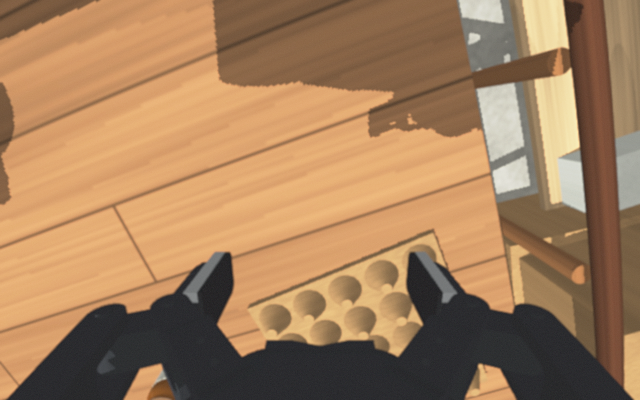

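Candidates in the top view are:
- the white object with a black flange at (207,179)
- purple lamps at (163,175) and (247,170)
- a green lamp at (232,218)
- the white breaker at (255,131)
- a white tray at (168,119)

I choose (207,179) and will check it in a close crop. The socket is at about (322,213).

```bash
python3 - <<'E'
from h import *
g=ld('top0');P=cloud(g)
a=cv2.resize(g['c'][145:215,140:270],None,fx=5,fy=5,interpolation=cv2.INTER_CUBIC)
b=cv2.resize(g['c'][170:260,275:365],None,fx=4,fy=4,interpolation=cv2.INTER_CUBIC)
cv2.imwrite('pics/c1.png',a);cv2.imwrite('pics/c2.png',b)
for n,uv in dict(lamp=(207,175),green=(232,216),p2=(247,168),p1=(163,172),jar=(175,243),brk=(255,131),sock=(322,213),box=(300,235),table=(300,300),can=(485,203)).items(): print(n,P[uv[1],uv[0]].round(3))
m=(P[...,2]>.068)&(P[...,2]<.08); v,u=np.mgrid[0:400,0:640]; m&=(u>190)&(u<220)&(v>160)&(v<195)
q=P[m];print(len(q),q.mean(0)); print(cv2.minAreaRect((q[:,:2]*1000).astype(np.float32)))
m=(P[...,2]>.078)&(P[...,2]<.09)&(u>300)&(u<345)&(v>190)&(v<235);q=P[m];print(len(q),cv2.minEnclosingCircle((q[:,:2]*1000).astype(np.float32)),q.mean(0))
print(g['T'].round(3))
E
```

```text
lamp [0.614 0.199 0.076]
green [0.511 0.13  0.073]
p2 [0.635 0.098 0.071]
p1 [0.62  0.315 0.072]
jar [0.439 0.268 0.084]
brk [0.733 0.082 0.07 ]
sock [ 0.524 -0.096  0.075]
box [ 0.469 -0.042  0.063]
table [ 0.305 -0.044  0.003]
can [ 0.549 -0.484  0.148]
170 [0.6102121  0.20723513 0.07519646]
((610.0364379882812, 208.15724182128906), (25.66394805908203, 45.85316467285156), 60.488311767578125)
325 ((525.9896850585938, -97.0513916015625), 35.92677307128906) [ 0.52485292 -0.09588794  0.08506176]
[[ 0.026 -0.989  0.148  0.378]
 [-1.    -0.025  0.012 -0.104]
 [-0.008 -0.149 -0.989  1.342]
 [ 0.     0.     0.     1.   ]]
```

View pics/c1.png

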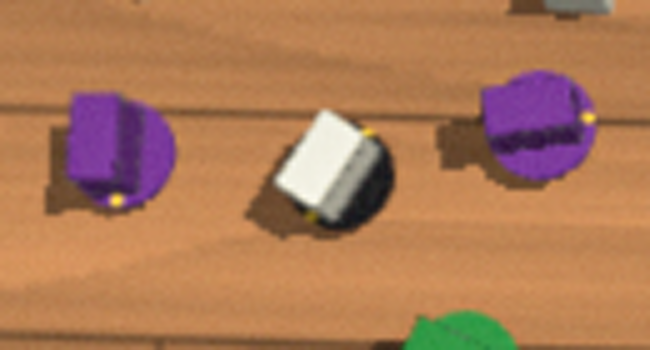

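View pics/c2.png

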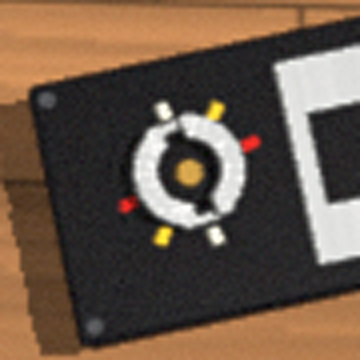

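The crop confirms the choice: (207,179) is a white flat-sided grip on a black flange with yellow stripes. It is 75 mm tall and 26x46 mm, centred near (0.610,0.208). The socket is near (0.526,-0.097). Its white notch marks run along about 23° in world, with yellow then red marks clockwise from them. Next I'll refine both with the wrist camera.

```bash
cat >> h.py <<'E'
def R(a):
    a=np.deg2rad(a);c,s=np.cos(a),np.sin(a);return np.array([[c,s,0],[s,-c,0],[0,0,-1.]])
E
python3 - <<'E'
from h import *
im=ctrl.get_image('wrist');T=np.array(im['T_tool_cam']);print(T.round(3))
# aim the camera axis over lamp at height
def view(xy,zt,a,f,d):
    Rm=R(a); cam=T; ax=Rm@cam[:3,2]; off=Rm@cam[:3,3]
    s=d/(-ax[2]) ; tcp=np.array([xy[0],xy[1],zt])-ax*s-off
    print(tcp, ctrl.solve_ik(tcp,Rm)); ctrl.move_to(tcp,Rm); ctrl.dwell(.2); save('wrist',f)
view((.610,.208),.05,60.5,'w1',.28)
view((.525,-.097),.085,100,'w2',.25)
print(ctrl.sense()['time'])
E
```

```text
[[ 1.     0.     0.     0.001]
 [-0.     0.959  0.282 -0.072]
 [-0.    -0.282  0.959 -0.132]
 [ 0.     0.     0.     1.   ]]
[0.60011921 0.21211578 0.19811874] [ 1.93312394e+01  2.36691559e+01  9.44401636e+01 -2.54444375e-14
  6.18906805e+01 -4.11687606e+01]
[ 0.52344662 -0.09856134  0.20311874] [-1.08248948e+01  1.45282364e+01  1.07113389e+02 -2.54444375e-14
  5.83583745e+01 -1.10824895e+02]
3.8917
```

View pics/w1.png

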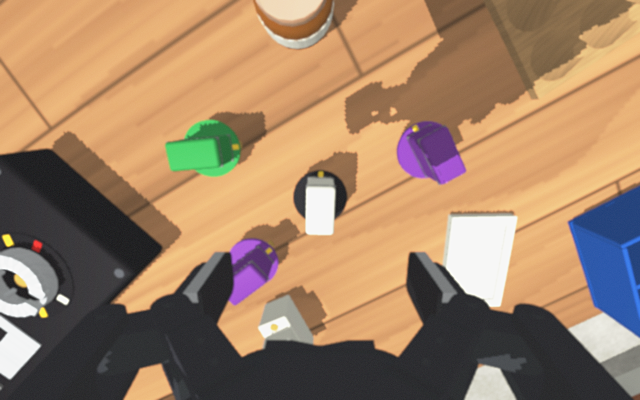

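View pics/w2.png

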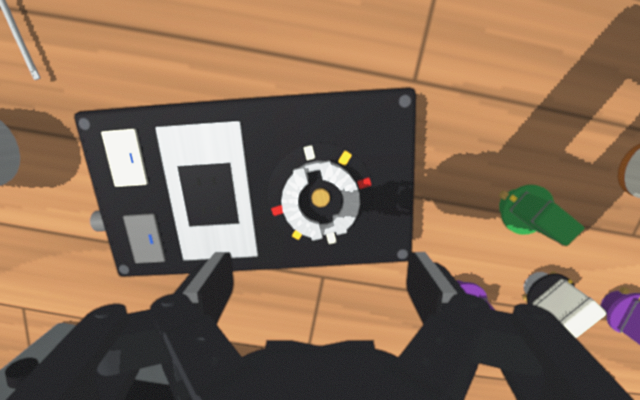

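```bash
python3 - <<'E'
from h import *
v,u=np.mgrid[0:400,0:640]
g=ld('w1');P=cloud(g)
m=(P[...,2]>.068)&(P[...,2]<.082)&(u>295)&(u<350)&(v>165)&(v<245);q=P[m]
print(len(q),q[:,2].mean(),cv2.minAreaRect((q[:,:2]*1000).astype(np.float32)))
w=(g['c'].min(2)>225)&(u>295)&(u<345)&(v>165)&(v<240);c=np.c_[u[w],v[w]]
top=onz(g,c,.075);print(len(c),cv2.minAreaRect((top[:,:2]*1000).astype(np.float32)))
print('table',np.nanmedian(P[90:110,300:330,2]))
def ycent(g,roi,lo,hi):
    h=cv2.cvtColor(g['c'],cv2.COLOR_BGR2HSV);mm=cv2.inRange(h,lo,hi);k=np.zeros_like(mm);k[roi[1]:roi[3],roi[0]:roi[2]]=1
    n,l,s,ce=cv2.connectedComponentsWithStats(mm*k);return [(tuple(ce[i].round(1)),s[i,4]) for i in range(1,n) if s[i,4]>12]
print('stripe',ycent(g,(295,160,350,240),(20,120,120),(35,255,255)))
g=ld('w2');P=cloud(g)
print('box',np.nanmedian(P[110:130,270:290,2]))
for n,lo,hi in [('yel',(20,120,120),(35,255,255)),('red',(0,150,100),(8,255,255)),('red2',(172,150,100),(180,255,255)),('wh',(0,0,200),(180,40,255))]:
    for ce,a in ycent(g,(265,140,380,250),lo,hi): print(n,ce,a,onz(g,ce,.065).round(4)[0])
m=(P[...,2]>.079)&(P[...,2]<.092)&(u>260)&(u<380)&(v>140)&(v<250);q=P[m];print(len(q),q[:,2].mean(),cv2.minEnclosingCircle((q[:,:2]*1000).astype(np.float32)))
cv2.imwrite('pics/w2c.png',cv2.resize(g['c'][130:260,255:385],None,fx=4.5,fy=4.5,interpolation=cv2.INTER_CUBIC))
E
```

```text
1386 0.07483332864707896 ((611.0432739257812, 208.4401092529297), (25.687602996826172, 46.758270263671875), 60.041343688964844)
1250 ((610.7749633789062, 208.1066131591797), (24.466571807861328, 44.057918548583984), 59.824825286865234)
table 0.00030610343105183513
stripe [((np.float64(320.3), np.float64(173.6)), np.int32(32))]
box 0.0652560379441306
yel (np.float64(344.6), np.float64(157.5)) 132 [ 0.486  -0.0801  0.065 ]
yel (np.float64(320.4), np.float64(197.2)) 248 [ 0.5268 -0.0953  0.065 ]
yel (np.float64(296.2), np.float64(235.0)) 62 [ 0.569 -0.112  0.065]
red (np.float64(364.2), np.float64(182.5)) 101 [ 0.5056 -0.0575  0.065 ]
red (np.float64(276.4), np.float64(210.1)) 92 [ 0.5468 -0.1346  0.065 ]
wh (np.float64(308.9), np.float64(152.2)) 103 [ 0.4869 -0.113   0.065 ]
wh (np.float64(334.3), np.float64(175.6)) 652 [ 0.5041 -0.0862  0.065 ]
wh (np.float64(297.5), np.float64(205.7)) 1204 [ 0.5389 -0.1153  0.065 ]
wh (np.float64(338.2), np.float64(227.4)) 365 [ 0.5539 -0.0728  0.065 ]
2703 0.08493923311483606 ((525.7360229492188, -95.30892944335938), 36.4582633972168)
```

View pics/w2c.png

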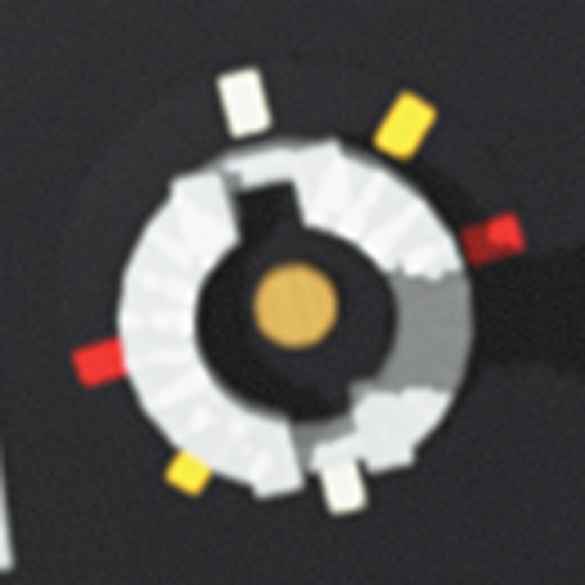

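Two camera-yaw-opposed views will cancel the hand-eye offset, so I'll take a socket view turned 180° from the last one.

```bash
python3 - <<'E'
from h import *
im=ctrl.get_image('wrist');T=np.array(im['T_tool_cam'])
Rm=R(-80); ax=Rm@T[:3,2]; off=Rm@T[:3,3]
tcp=np.array([.525,-.097,.085])-ax*.25/(-ax[2])-off
ctrl.move_to(tcp,Rm);ctrl.dwell(.2);g=save('wrist','w3')
cv2.imwrite('pics/w3c.png',cv2.resize(g['c'][130:260,255:385],None,fx=4.5,fy=4.5,interpolation=cv2.INTER_CUBIC))
s=ctrl.sense();print(s['time'],s['eef_pos']-tcp)
E
```

```text
6.85 [ 2.38799684e-06 -1.69190730e-05  4.18690074e-06]
```

View pics/w3c.png

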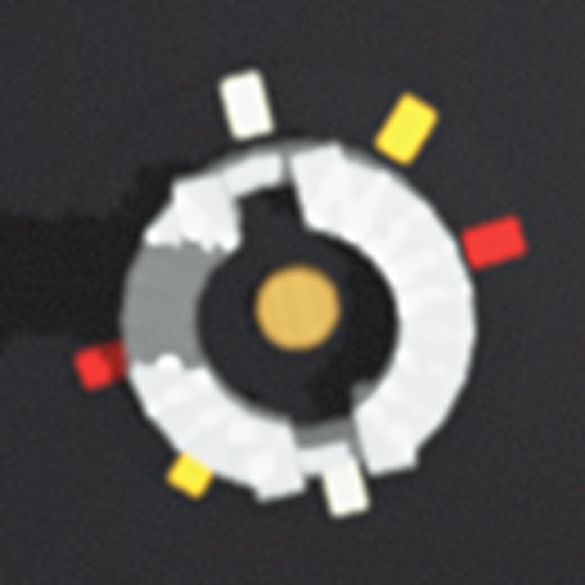

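```bash
python3 - <<'E'
from h import *
def comps(g,lo,hi,amin=12):
    h=cv2.cvtColor(g['c'],cv2.COLOR_BGR2HSV);mm=cv2.inRange(h,lo,hi);k=np.zeros_like(mm);k[140:250,265:380]=1
    n,l,s,ce=cv2.connectedComponentsWithStats(mm*k);return [(ce[i],s[i,4]) for i in range(1,n) if s[i,4]>amin]
for f in ['w2','w3']:
    g=ld(f);print(f)
    y=comps(g,(15,100,100),(35,255,255)); b=max(y,key=lambda t:t[1])
    print('button',b[0],b[1],onz(g,b[0],.071)[0].round(4))
    for n,lo,hi in [('yel',(15,100,100),(35,255,255)),('red',(0,150,60),(8,255,255)),('wh',(0,0,150),(180,60,255))]:
        for ce,a in comps(g,lo,hi): print(n,ce.round(1),a,onz(g,ce,.065).round(4)[0])
    # bore/outer: collar mask at z .085
    h=cv2.cvtColor(g['c'],cv2.COLOR_BGR2HSV); m=(h[...,2]>95)&(h[...,1]<60); v,u=np.mgrid[0:400,0:640]
    # far-side rim: ellipse fit of outer contour
    P=cloud(g); m=(P[...,2]>.082)&(P[...,2]<.088)&(u>265)&(u<375)&(v>140)&(v<250)
    q=P[m][:,:2]; q=q[np.hypot(*(q-[.526,-.096]).T)<.045]
    from scipy.optimize import least_squares
    # pixel-driven: warp top plane to metric grid
    N=400;xs=np.linspace(-.05,.05,N);X,Y=np.meshgrid(xs,xs)
    for zz in (.085,.065):
        pp=proj(g,np.c_[X.ravel()+.526,Y.ravel()-.096,np.full(N*N,zz)]).astype(np.float32).reshape(N,N,2)
        w=cv2.remap(g['c'],pp,None,cv2.INTER_CUBIC);cv2.imwrite(f'pics/{f}_r{int(zz*1000)}.png',w)
E
python3 - <<'E'
import cv2,numpy as np
r=[]
for f in('w2','w3'):
    w=[cv2.imread(f'pics/{f}_r{z}.png') for z in(85,65)]
    for a,z in zip(w,(85,65)):
        if z==85: cv2.circle(a,(200,200),136,(0,0,255),1);cv2.circle(a,(200,200),80,(255,0,0),1)
        cv2.line(a,(200,190),(200,210),(0,255,0),1);cv2.line(a,(190,200),(210,200),(0,255,0),1)
    r.append(np.hstack([cv2.resize(x,(300,300)) for x in w]))
cv2.imwrite('pics/rect.png',np.vstack(r))
E
```

```text
w2
button [320.16254417 197.44876325] 283 [ 0.5254 -0.0958  0.071 ]
yel [344.5 157.5] 143 [ 0.486  -0.0803  0.065 ]
yel [320.2 197.4] 283 [ 0.5271 -0.0955  0.065 ]
yel [296.3 234.9] 71 [ 0.5688 -0.1119  0.065 ]
red [363.9 182.7] 111 [ 0.5058 -0.0577  0.065 ]
red [276.4 210.1] 92 [ 0.5468 -0.1346  0.065 ]
wh [308.9 152.5] 124 [ 0.4872 -0.113   0.065 ]
wh [310.9 194.7] 2085 [ 0.5259 -0.1046  0.065 ]
wh [338.1 227. ] 463 [ 0.5534 -0.073   0.065 ]
w3
button [320.79584775 197.94117647] 289 [ 0.526  -0.0958  0.071 ]
yel [344.9 158.3] 149 [ 0.5652 -0.1112  0.065 ]
yel [320.8 197.9] 289 [ 0.5243 -0.0961  0.065 ]
yel [296.6 235.6] 69 [ 0.4823 -0.0793  0.065 ]
red [364.3 183.3] 119 [ 0.5454 -0.1337  0.065 ]
red [276.9 210.6] 85 [ 0.5046 -0.0568  0.065 ]
wh [309.2 152.9] 126 [ 0.5643 -0.0783  0.065 ]
wh [326.  202.3] 2583 [ 0.5209 -0.1017  0.065 ]
```

View pics/rect.png

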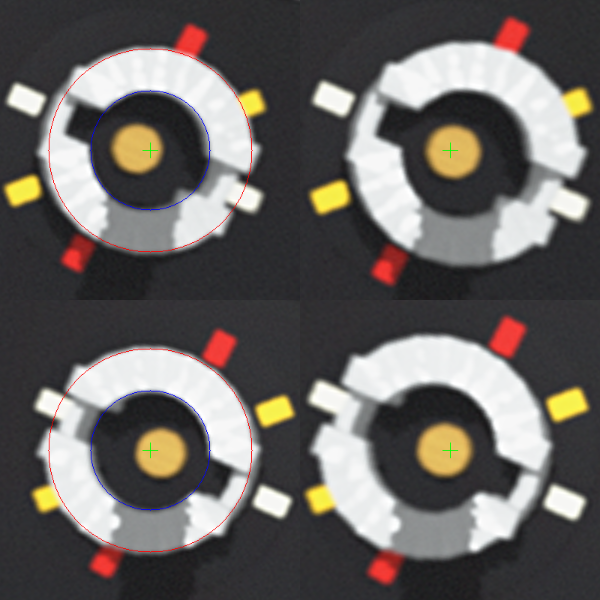

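The two views give button centres of (0.5254,-0.0958) and (0.526,-0.0958), so the hand-eye bias is under 0.5 mm. The socket centre is (0.5257,-0.0958). The notch axis is 24.0° and the yellow mark is at -21.2°, which is 45° clockwise as described. Now the grasp.

```bash
python3 - <<'E'
from h import *
x,y=.6109,.2083
ctrl.move_to([x,y,.15],R(60)); ctrl.gripper_to(.06,60)
ctrl.movel([x,y,.045],v=.15); print(ctrl.sense()['contact_force'])
ctrl.gripper_to(.0,60); ctrl.dwell(.15)
s=ctrl.sense();print(s['gripper_width'],s['contact_force'],s['time'])
ctrl.movel([x,y,.20],v=.2)
c=np.array([.5257,-.0958,.23]);ctrl.move_to(c,R(114)); ctrl.dwell(.3)
save('wrist','w4');save('side','s4');s=ctrl.sense();print(s['gripper_width'],s['contact_force'],s['wrist_torque'],s['time'],s['joint_positions'])
g=ld('s4');u,v=proj(g,c)[0].astype(int);print(u,v)
u=np.clip(u,80,560);v=np.clip(v,60,340)
cv2.imwrite('pics/s4c.png',cv2.resize(g['c'][v-60:v+60,u-80:u+80],None,fx=5,fy=5,interpolation=cv2.INTER_CUBIC))
E
```

```text
[0.26344847 0.41325333 0.18682193]
0.025528579702458434 [-0.75217544 -0.37433256  6.79654785] 10.3167
0.02542814481972958 [ 0.74391045 -0.17339909 -1.00194248] [ 0.02097923 -0.0097501   0.02930473] 12.95 [-1.04549000e+01  1.29279941e+01  1.05401674e+02 -8.47331706e-05
  6.16777356e+01 -1.24480020e+02]
317 168
```

View pics/w4.png

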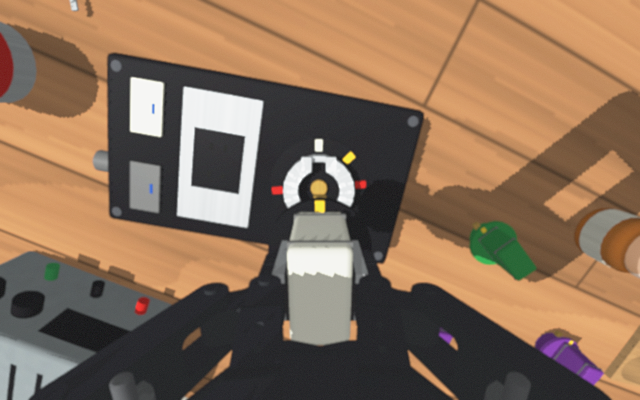

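View pics/s4c.png

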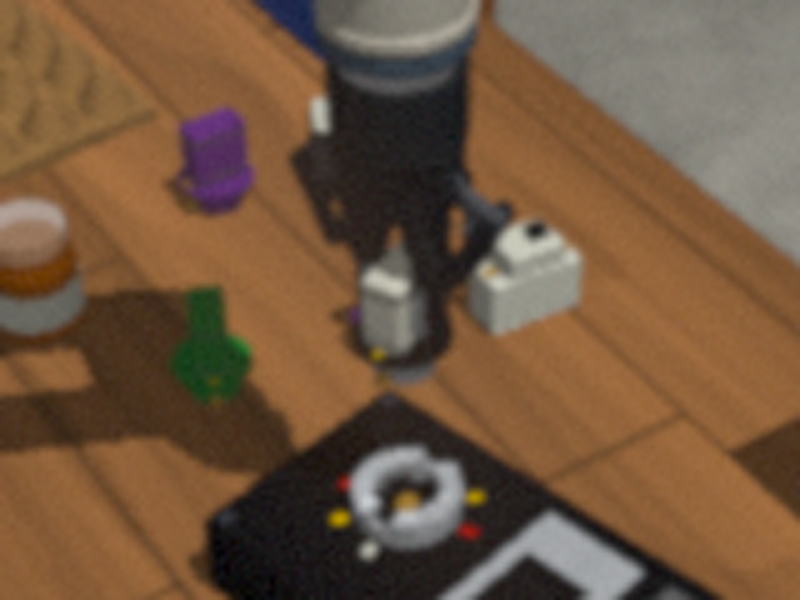

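```bash
python3 - <<'E'
from h import *
g=ld('w4');h=cv2.cvtColor(g['c'],cv2.COLOR_BGR2HSV);m=cv2.inRange(h,(20,120,100),(35,255,255))
n,l,s,ce=cv2.connectedComponentsWithStats(m)
for i in range(1,n):
    if s[i,4]>12: print(ce[i].round(1),s[i])
c=np.array([.5257,-.0958]);a=np.deg2rad(24)
for sg in(1,-1):
  for r in(.023,.029): 
    p=np.r_[c+sg*r*np.array([np.cos(a),np.sin(a)]),.23-.045+.027]; print(sg,r,proj(g,p).round(1))
  for off in(.003,): print('+3mm along',proj(g,np.r_[c+sg*(.026+off)*np.array([np.cos(a),np.sin(a)]),.212]).round(1))
i=[i for i in range(1,n) if s[i,4]>12]
for k in i: 
    if ce[k][1]>195 : 
        p=onz(g,ce[k],.212)[0];print(p, np.hypot(*(p[:2]-c)),np.rad2deg(np.arctan2(*(p[:2]-c)[::-1])))
cv2.imwrite('pics/w4c.png',cv2.resize(g['c'][170:350,250:390],None,fx=4,fy=3.3,interpolation=cv2.INTER_CUBIC))
E
```

```text
[348.6 157.4] [342 151  14  13 119]
[318.7 188.7] [311 180  17  18 226]
[319.5 205.6] [314 200  12  13 145]
[475.8 225.4] [473 223   7   6  28]
[483.4 229.7] [481 227   6   6  29]
[557.8 333.5] [556 332   5   4  16]
[570.4 342.2] [569 340   4   5  13]
1 0.023 [[317.5 284.5]]
1 0.029 [[317.5 293.5]]
+3mm along [[317.5 293.5]]
-1 0.023 [[317.3 208.5]]
-1 0.029 [[317.3 197.6]]
+3mm along [[317.3 197.6]]
[ 0.50279103 -0.10474036  0.212     ] 0.02459168683024469 -158.6815045269854
[ 0.47837858 -0.02223436  0.212     ] 0.08747125272644005 122.75132808954035
[ 0.47881204 -0.01694096  0.212     ] 0.09174545977389068 120.73484632195677
[0.51862951 0.06618629 0.212     ] 0.1621405222838664 92.49930042679331
[0.52087275 0.07833663 0.212     ] 0.17420352345794696 91.58789133901584
```

View pics/w4c.png

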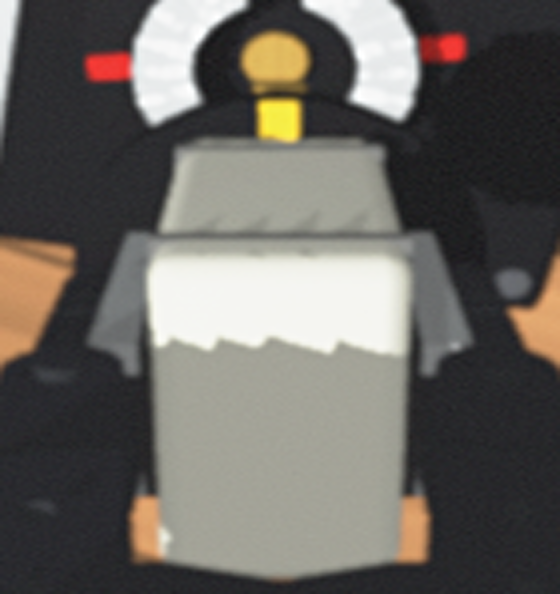

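The grip is firm (25.4 mm wide, hanging weight about 1 N). The yellow stripe at (319,206) lines up with the notch within 3°. I'll lower it with force checks.

```bash
python3 - <<'E'
from h import *
x,y=.5257,-.0958
ctrl.movel([x,y,.134],v=.15);ctrl.dwell(.1)
f0=ctrl.sense()['contact_force'];print('f0',f0.round(2))
z=.134
while z>.1165:
    z-=.0025; ctrl.movel([x,y,z],v=.04)
    s=ctrl.sense();f=s['contact_force']-f0;print(round(z,4),f.round(2),(s['eef_pos'][2]).round(4),s['wrist_torque'].round(2),s['time'])
    if np.linalg.norm(f)>12: break
E
```

```text
f0 [-0.19 -0.12 -1.33]
0.1315 [0.14 0.51 1.61] 0.1318 [-0.01  0.03 -0.01] 14.0917
0.129 [ 0.77 -0.21  0.53] 0.1289 [ 0.04 -0.03 -0.01] 14.3417
0.1265 [-0.23  0.91  1.36] 0.1263 [ 0.03 -0.01 -0.02] 14.5917
0.124 [0.   0.1  0.05] 0.1238 [ 0.01  0.04 -0.  ] 14.8417
0.1215 [0.58 0.24 0.2 ] 0.1213 [0.   0.   0.03] 15.0917
0.119 [-0.3   0.28  0.21] 0.1188 [ 0.02  0.02 -0.02] 15.3417
0.1165 [-0.18 -0.72  4.97] 0.1167 [-0.08  0.03 -0.01] 15.5917
```

The lugs have passed the notches freely and the contact spring is being felt. I'll press down to the floor.

```bash
python3 - <<'E'
from h import *
x,y=.5257,-.0958
z=.1165
while z>.107:
    z-=.001 if z>.1115 else .0005; ctrl.movel([x,y,z],v=.04); ctrl.dwell(.05)
    s=ctrl.sense();f=s['contact_force']-[-.19,-.12,-1.33];print(round(z,4),f.round(2),(s['eef_pos'][2]).round(4),s['wrist_torque'].round(2),s['time'])
    if f[2]>17 or np.hypot(*f[:2])>12: break
E
```

```text
0.1155 [ 1.26 -0.2   5.42] 0.1157 [-0.02 -0.19 -0.01] 15.8917
0.1145 [2.21 0.03 5.71] 0.1146 [-0.09 -0.26  0.02] 16.1917
0.1135 [ 1.66 -0.51  6.69] 0.1136 [-0.12 -0.37  0.03] 16.4917
0.1125 [ 2.31 -0.78  7.48] 0.1127 [-0.12 -0.37 -0.  ] 16.7917
0.1115 [ 1.51 -0.08  7.51] 0.1117 [-0.06 -0.32  0.01] 17.0917
0.111 [1.39 0.18 7.97] 0.1112 [-0.06 -0.31  0.  ] 17.3917
0.1105 [ 0.68 -0.57  9.46] 0.111 [-0.11 -0.15  0.  ] 17.6917
0.11 [-0.03  0.45 15.93] 0.1109 [0.01 0.19 0.  ] 17.9917
0.1095 [-2.59  0.17 21.83] 0.1109 [ 0.14  0.63 -0.02] 18.2917
```

The floor is reached at TCP z=0.111, with force rising to 22 N. Now I'll turn clockwise in steps while watching torque.

```bash
python3 - <<'E'
from h import *
x,y=.5257,-.0958
for a in np.arange(105,68,-9):
    ctrl.move_to([x,y,.1096],R(a)); ctrl.dwell(.05)
    s=ctrl.sense();f=s['contact_force']-[-.19,-.12,-1.33];r=s['ee_rot'];print(a,np.rad2deg(np.arctan2(r[1,0],r[0,0])).round(2),f.round(2),s['eef_pos'].round(4),s['wrist_torque'].round(2),s['time'],s['gripper_width'])
    if abs(s['wrist_torque'][2])>1.5 or np.linalg.norm(f)>45: break
save('wrist','w5');save('top','t5');g=save('side','s5')
cv2.imwrite('pics/s5c.png',cv2.resize(g['c'][150:270,240:400],None,fx=5,fy=5,interpolation=cv2.INTER_CUBIC))
E
```

```text
105 104.98 [-1.1  -0.24 19.87] [ 0.5264 -0.096   0.1109] [-0.03  0.36 -0.07] 18.6167 0.025681472061847635
96 95.98 [-0.16 -0.16 18.54] [ 0.5265 -0.096   0.1109] [-0.09  0.33 -0.07] 18.9417 0.02548200593349582
87 86.98 [-0.74 -1.38 18.19] [ 0.5265 -0.0961  0.1109] [-0.1   0.25 -0.03] 19.2667 0.02510697182296733
78 77.98 [ 0.35 -1.   18.75] [ 0.5265 -0.0961  0.1109] [-0.04  0.24 -0.07] 19.5917 0.025093878030341594
69 68.98 [-1.8  -1.46 19.05] [ 0.5265 -0.0961  0.1109] [-0.03  0.27 -0.06] 19.9167 0.025546638926714542
```

View pics/w5.png

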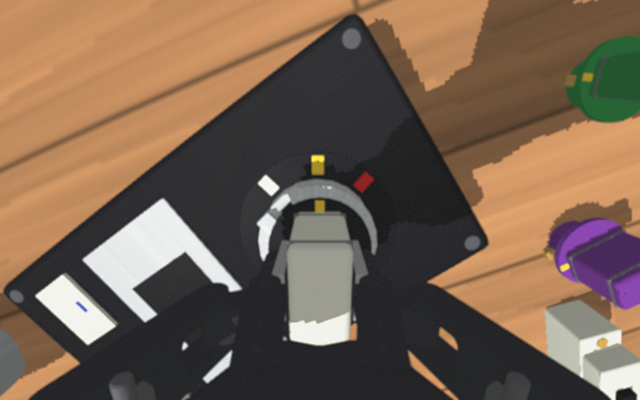

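View pics/s5c.png

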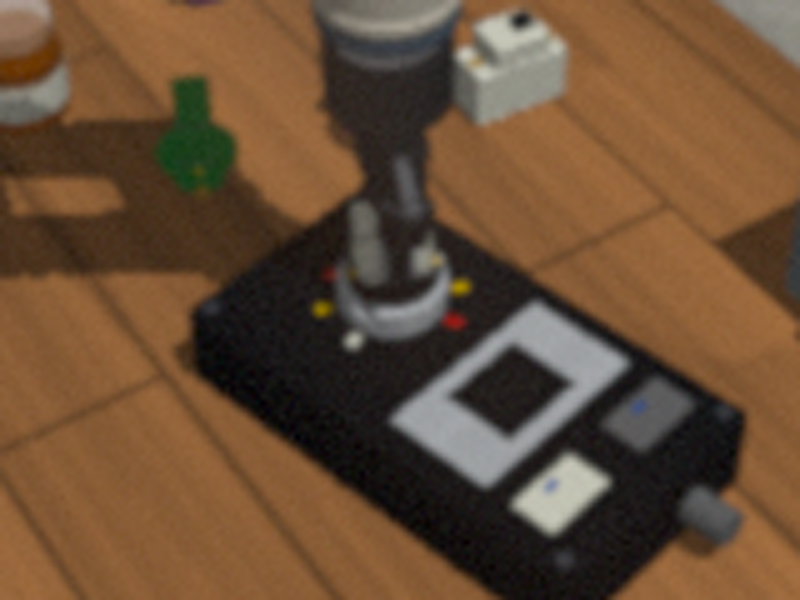

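```bash
python3 - <<'E'
from h import *
g=ld('w5');h=cv2.cvtColor(g['c'],cv2.COLOR_BGR2HSV);m=cv2.inRange(h,(18,100,60),(38,255,255));k=np.zeros_like(m);k[145:225,300:340]=1
n,l,s,ce=cv2.connectedComponentsWithStats(m*k)
c=np.array([.5264,-.096])
for i in range(1,n):
    if s[i,4]>12:
        z=.065 if ce[i][1]<185 else .092
        p=onz(g,ce[i],z)[0];d=p[:2]-c;print(ce[i].round(1),s[i,4],z,p.round(4),np.hypot(*d).round(4),np.rad2deg(np.arctan2(-d[1],-d[0])).round(1))
s=ctrl.sense();print(s['time'],s['ee_rot'][:,2],s['contact_force'],s['gripper_width'])
a,b=ld('top0')['c'],ld('t5')['c'];d=cv2.absdiff(a,b).max(2)>60
cv2.imwrite('pics/t5v.png',b)
E
```

```text
[317.5 164.4] 299 0.065 [ 0.4862 -0.0806  0.065 ] 0.043 -21.0
[319.4 205.2] 147 0.092 [ 0.503  -0.0858  0.092 ] 0.0256 -23.6
20.0667 [ 1.77122952e-03 -4.35441157e-04 -9.99998337e-01] [-1.60191383 -0.66160428 17.62779333] 0.025494272858854024
```

View pics/t5v.png

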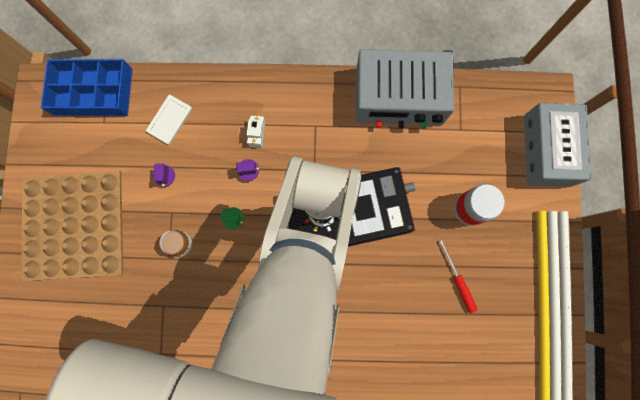

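The stripe is at -23.6° and the yellow mark at -21.0°, so it is turned about 45–48°, well short of 55°. The lamp is pressed with about 19 N and held upright, and the other objects are unmoved. Handing in.

```bash
python3 - <<'E'
from h import *
ctrl.dwell(.3);s=ctrl.sense();print(s['time'],s['contact_force'],s['eef_pos'],s['gripper_width'])
print(ctrl.finish_job())
E
```

```text
20.3667 [-0.87276458 -0.51102112 17.66367058] [ 0.52652327 -0.09607792  0.1109221 ] 0.025082815248152753
the job is handed in; nothing more can be done
None
```

I put the white lamp into the socket with both lugs down through the notches, pressed it to the floor, and turned it 45° clockwise to the yellow marks. I then handed the job in at 20.4 s, still gripping it.

- **Pressed down:** the tool stopped descending at z = 0.1109 m. The push there was about 19 N, well over the contact spring's 8 N.
- **Upright and gripped:** the tool axis was within 0.1° of vertical, and the jaws were still closed on the lamp at about 25 mm.
- **Turn angle:** the twisting torque stayed below 0.1 N m, so the lamp did not reach the sprung balls. The tool turned 45°. The camera put the lamp's yellow stripe 2.6° past the yellow mark, a small disagreement that was already there before insertion (2.7°). It is within what a roughly 1 mm camera offset would cause, so I left it.
- **Other things on the bench:** in the last top view nothing else appeared to have moved.

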